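Set the dye stirrer's speed knob and start it

TASK

Get the dye in the beaker stirring: with a fingertip on its knurled rim, turn the magnetic stirrer's speed knob clockwise, click by click, until its pointer has clicked into place at the green dot straight above the knob. Only then press the green start button on top of the stirrer all the way in and let go of it. Do not lift, shift or tip the beaker on the plate, and leave the other things on the table as they are.

Things in the scene. Friction and masses are not known exactly. Their poses are not given: they have to be found in the camera images.
- stirrer: Magnetic stirrer, fixed: a white box 220 mm deep (its x), 160 mm wide (its y), deck at z = 80 mm, grey front panel, round white plate on top (radius 64 mm, top face z = 88 mm, centre x = +30, y = 0). Origin: centre of its underside, z up. The front with the knob looks along its -x, to the robot; +y is left seen from the front. Yaw within 0.3 rad.
- knob_top (a point): Highest point of the speed knob's rim, midway along it (stirrer frame: x -134, y 28, z 65 mm); stays put when the knob turns. Axes parallel to the stirrer's. The rim runs level along x from 20 mm behind this point (close to the panel) to 16 mm in front of it. Panel and deck begin 22 mm behind it and are 15 mm higher. Free above, in front and at the sides.
- knob_axis (a point): Point on the knob's axis, 25 mm straight below knob_top; stays put. The knob is a black knurled barrel of radius 25 mm, 36 mm long, its axis level along the stirrer's x. Its pointer is a red bar on the silver front face and a white line along the rim. Seven dots surround its upper half every 30 degrees: white, and the green one straight above, with a green line on the deck's front edge over it.
- speed_knob (a joint): Knob angle, rad, growing clockwise seen from the front (top of the rim moves to the stirrer's -y). Detents every 0.524 rad (13 mm of rim): 0 = pointer left (+y), 1.571 = up at the green dot. Starts 1 or 2 detents below that. Leaving a detent takes 2 to 3 N along the rim; let go well past half way it snaps in. A fingertip pressed on the rim with 6 to 15 N and stroked sideways turns it.
- start_button_top (a point): Centre of the top face of the green start button (radius 12.5 mm, in a steel collar of radius 20.5 mm) on the deck, right of and behind the knob; in the stirrer's frame x = -82 mm, y = -45 mm, z = 102 mm when up. It goes down with the button.
- start_button (a joint): Travel of the start button in m: 0 = up, 0.006 = fully pressed (about 4.5 N). It springs back when released.
- mix_beaker: Green plastic beaker, 78 mm across at the rim and 109 mm tall, standing loose near the centre of the stirrer's plate. Origin at the centre of its underside.
- black_jar_2: Black screw-cap jar, 70 mm across, 90 mm tall, a bystander to the right of the stirrer. Origin at the centre of its underside.
- powder_jar_1: White jar with a pink lid, 58 mm across, 66 mm tall, a bystander behind and to the right. Origin at the centre of its underside.
- powder_jar_2: White jar with a yellow lid, 58 mm across, 66 mm tall, a bystander behind and to the right. Origin at the centre of its underside.
- powder_jar_3: White jar with a green lid, 58 mm across, 66 mm tall, a bystander behind and to the right. Origin at the centre of its underside.
- masking_tape: Roll of masking tape lying flat, 100 mm across, 25 mm tall, a bystander on the near right. Origin at the centre of its underside.
- nail_brush: Purple scrubbing brush, 86 x 30 x 55 mm, a bystander on the right. Origin at the centre of its underside.
There are look-alikes about, which are no part of the job. Leave any red look-alike of the mix_beaker alone.

How it is judged:
By the outcome, as a careful person would: the job done as asked, in the order asked, and still so for the second after the job is handed in, with the robot touching nothing.
It also fails if it takes over 48 s, if anything falls off the work surface, if the arm or the gripper's body presses on something with over 40 N, if the wrist force passes 120 N, or if a joint passes its speed limit or range.

ROBOT

A 6-joint arm with a two-finger parallel gripper is mounted at the origin on a cart in front of the work surface, level with it; the furniture and walls round the work are solid. World frame = base frame: x ahead of the robot, y to its left, z up, the work surface at z = 0. Lengths are in m, angles in rad, forces in N, time in s.
With the tool pointing down it reaches from about 0.35 to 0.925 m from the base axis. Payload 6.4 kg.
Tool frame: the origin (TCP) lies at the very end of the fingers, on their centre line; the grasp point (between the pads) lies 19 mm behind it; z points along the fingers, y is the direction in which the jaws open and shut (so a half turn about z gives the same grasp; the last joint's range is limited). The gripper opens to 85 mm and grips with 20 to 120 N. Pads are 22 mm wide; open, the fingers measure 114 mm over their backs; the gripper's body (76 mm by 85 mm) begins 54 mm behind the grasp point. The pads swing forward as they close: fully open they stand 13 mm farther back than shut.
Start: joints at [0.973, 0.245, 1.558, -0, 1.339, -0.174], TCP at [0.267, 0.593, 0.231] pointing down, gripper open.
Joint ranges: [-3.13, 3.13], [-1.02, 2.26], [0.13, 2.54], [-0.95, 4.09], [0.21, 2.88], [-2.74, 2.74]. Speed limits (rad/s): [2.57, 2.57, 3.14, 3.14, 3.14, 3.14].

INTERFACE

Orientations are given as a rotation vector (axis times angle).
In Python, from rig import ctrl gives the robot as it stands.
- The arm moves only by the shell command python3 -m handwheel 'ROWS' [FORCE]. ROWS is JSON, a list of rows, each an object with "jaw": the gripper command: -1 is shut, 1 is fully open, values between are in proportion; "translation": the shift along the tool's x, y, z scaled (see below), a list of three; "rotation": the turn, a rotation vector about the tool's x, y, z scaled (see below), a list of three. A call has 1 to 8 rows; each row is the pose to reach, as a shift and turn from the pose commanded when the call began, along the tool's axes at that moment; what a row does not reach only later rows make up. The controller multiplies each number of a shift by 0.8 m and each number of a turn by 120 degrees. A row lasts 1/10 s, in which the tool goes at most 50 mm and 8.59 degrees, less where a joint would pass 70% of its speed; a pose out of reach is approached as far as the arm can. A call with a number of a shift or a turn outside -1 to 1 is refused whole. A call with a gripper value outside its range is refused whole. The fingers move at their own pace and stop on an object; FORCE is the grip in N (left out, the last holds). Time passes only in rows, so rows that repeat a pose let the fingers close. It gives the time, the measured TCP pose, the force and the opening at its end, in the units of the state.
- ctrl.read_state(): the state, without advancing time (a new reading comes with each control period).
- ctrl.capture(name): name is "side" or "top" or "wrist"; returns the picture (400x640x3 uint8, blue, green, red); there is no depth.
- ctrl.camera_info(name): a dict with "K" (3x3 intrinsics, pixels), "rvec" (rotation vector, rad) and "tvec" (3), from world to camera coordinates, as OpenCV has them. Camera axes: x right, y down, z forward; pixel columns grow to the right and rows downward; lengths in m; the calibration is good to about 2 mm. The wrist camera is an equidistant fisheye: a pixel r from the principal point sees the ray r / f radians off the axis. A picture is of the moment at which its call begins: read the wrist's pose just before it. camera_info takes no time and is no camera call; for the wrist camera it gives the pose at the moment of the call.
- ctrl.hand_in(): hands the job in, once; it reports no verdict.
The state is a dict: "time": time; "q": joint angles; "joint_vel": joint speeds; "joint_efforts": joint torques, N m; "ee_pos": TCP position; "tcp_rot": TCP orientation; "wrist_force": force on the tool from outside, world axes, zero at the start; "moment": the same for the moment, N m; "width": opening from 0.0 (shut) to 1.0 (fully open).
Only numpy, scipy, OpenCV 4.12 (cv2) and the standard library are available. Lean on these libraries where they do the work, as an engineer would, in place of code of your own. Each camera call takes 0.05 s, during which the arm holds its last target.

## Working session

There is one attempt and no reset: what is moved stays moved. The work goes in short steps, Python scripts to look and compute and a shell command to move; the robot and the scene stay as the last step left them, time stands still between calls to the robot, and variables do not carry over. Pictures are saved under pics/ and viewed, and the job is handed in when it is done.

```bash
ls; mkdir -p pics; python3 - <<'E'
from rig import ctrl
import cv2
print(ctrl.read_state())
for n in ("side","top","wrist"):
    i=ctrl.camera_info(n); print(n,i)
    cv2.imwrite(f"pics/{n}0.png",ctrl.capture(n))
E
```

```text
pics
{'time': 0.0, 'q': array([ 9.72928137e-01,  2.45823705e-01,  1.55906568e+00,  8.55952330e-06,
        1.33870164e+00, -1.74053128e-01]), 'joint_vel': array([ 0.00047888, -0.00025753,  0.00070111,  0.00087356, -0.00161147,
        0.00016657]), 'joint_efforts': array([-4.70906180e-04, -4.29541361e+01, -3.26112521e+01, -2.48815240e-04,
        5.61963345e-03,  1.84109453e-06]), 'ee_pos': array([0.26693962, 0.59202083, 0.2301464 ]), 'tcp_rot': array([-6.60598832e-01, -3.07057495e+00,  2.90249059e-03]), 'wrist_force': array([-0.14099167, -0.41157696,  0.49179351]), 'moment': array([ 0.00931773, -0.01133836,  0.02683144]), 'width': 0.9972596007716452}
side {'K': array([[498.89686835,   0.        , 317.41195182],
       [  0.        , 498.89686835, 199.34528786],
       [  0.        ,   0.        ,   1.        ]]), 'rvec': array([ 2.24873203, -0.37498575,  0.18802958]), 'tvec': array([-0.56285853,  0.10762739,  1.07220862])}
top {'K': array([[424.47665657,   0.        , 327.46476235],
       [  0.        , 424.47665657, 196.00216078],
       [  0.        ,   0.        ,   1.        ]]), 'rvec': array([ 2.1779845 , -2.14449116,  0.12463454]), 'tvec': array([-0.14204811,  0.5515329 ,  0.96164453])}
wrist {'K': array([[309.70691629,   0.        , 320.71961829],
       [  0.        , 309.70691629, 203.55170002],
       [  0.        ,   0.        ,   1.        ]]), 'rvec': array([-2.4222716 , -1.56429321, -0.22960255]), 'tvec': array([-0.64932882, -0.03903582,  0.38168304])}
```

View pics/side0.png

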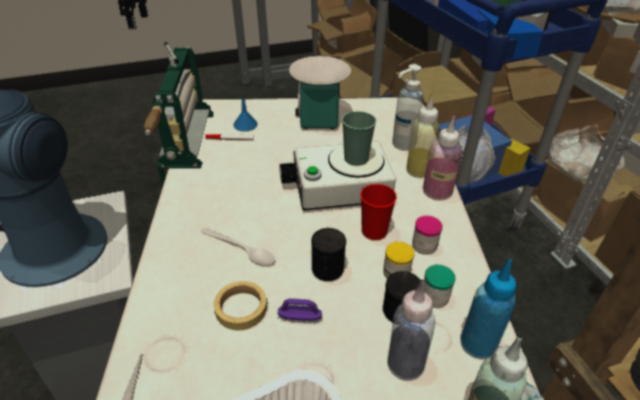

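View pics/top0.png

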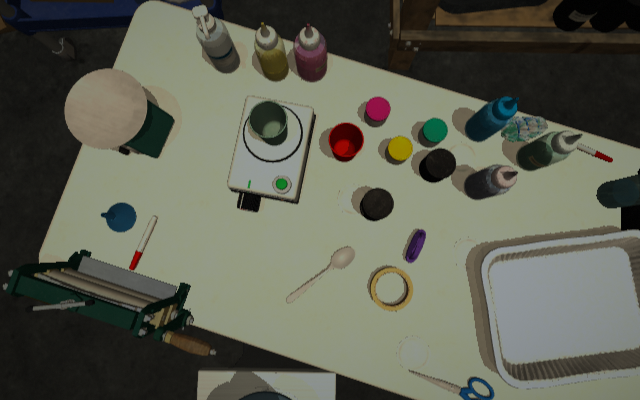

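View pics/wrist0.png

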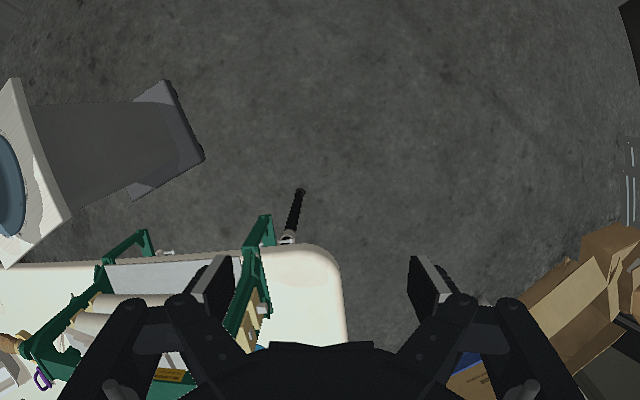

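The side view has the stirrer near (345,175) with the knob at (288,173). The top view has the stirrer at (272,148), the knob at (249,201) and the start button at (282,184). I'll enlarge both.

```bash
python3 - <<'E'
import cv2
a=cv2.imread("pics/top0.png")[85:220,215:330]; cv2.imwrite("pics/topc.png",cv2.resize(a,None,fx=5,fy=5,interpolation=cv2.INTER_CUBIC)[:600+75,:][:, :][75:])
a=cv2.imread("pics/side0.png")[100:215,270:405]; cv2.imwrite("pics/sidec.png",cv2.resize(a,None,fx=5,fy=5,interpolation=cv2.INTER_CUBIC))
E
```

```text
(no output)
```

View pics/topc.png

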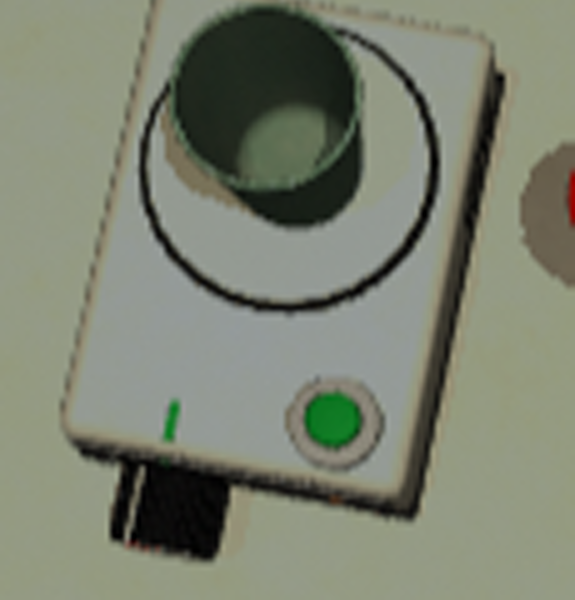

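View pics/sidec.png

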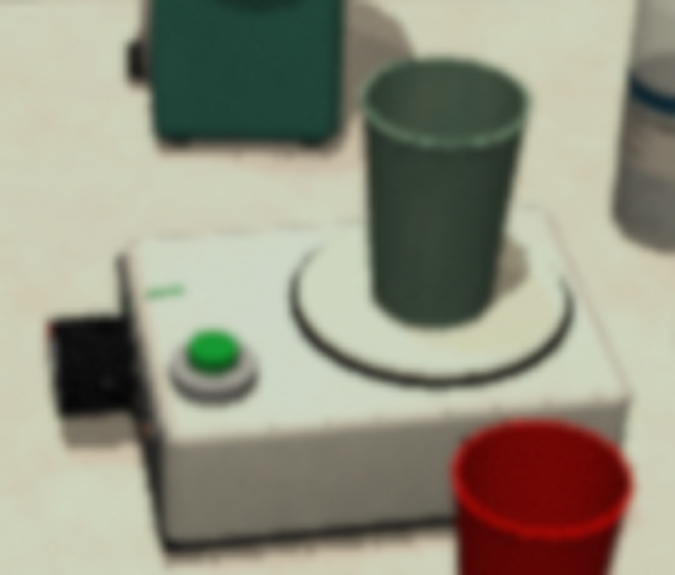

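```bash
cat > h.py <<'E'
import numpy as np, cv2
from scipy.optimize import least_squares
def proj(i,P): return cv2.projectPoints(np.array(P,float).reshape(-1,1,3),i["rvec"],i["tvec"],i["K"],None)[0].reshape(-1,2)
def S2W(p,pts):
    x,y,t=p; P=np.array(pts,float).reshape(-1,3)
    c,s=np.cos(t),np.sin(t)
    return np.c_[x+c*P[:,0]-s*P[:,1],y+s*P[:,0]+c*P[:,1],P[:,2]]
E
python3 - <<'E'
from h import *
from rig import ctrl
it,is_=ctrl.camera_info("top"),ctrl.camera_info("side")
un=lambda p,o:(np.array(p)+.5)/5-.5+np.array(o)
obj=np.array([[-82,-45,102],[-110,28,80],[-110,80,80],[-110,-80,80],[110,-80,80]])/1e3
tp=un([[332,420],[168,440],[65,430],[412,495],[492,38]],[215,100])
sp=un([[213,350],[148,294],[128,243],[160,440],[628,398]],[270,100])
f=lambda p:np.r_[(proj(it,S2W(p,obj))-tp).ravel(),(proj(is_,S2W(p,obj))-sp).ravel()]
r=least_squares(f,[.65,0.1,0],loss='soft_l1'); print(r.x); print(f(r.x).reshape(-1,2).round(1))
p=r.x; np.save("p.npy",p)
print(S2W(p,np.array([[-134,28,65],[-134,28,40],[-82,-45,102],[30,0,88]])/1e3).round(4))
E
```

```text
[ 0.66133093 -0.00377292 -0.18655335]
[[ 0.5 -0.5]
 [-0.3  2.6]
 [-2.4 -0.1]
 [-1.8  1.2]
 [ 2.4 -1.2]
 [ 0.6 -0.1]
 [-2.3  1.3]
 [-0.8 -0.7]
 [ 0.9  0.2]
 [ 2.8  0.4]]
[[ 0.5348  0.0486  0.065 ]
 [ 0.5348  0.0486  0.04  ]
 [ 0.5724 -0.0328  0.102 ]
 [ 0.6908 -0.0093  0.088 ]]
```

```bash
cat >> h.py <<'E'
from scipy.spatial.transform import Rotation as Ro
def down(p,yaw=None):  # tool y along stirrer +y, z down, x along -stirrer x
    t=p[2] if yaw is None else yaw
    return Ro.from_matrix(np.array([[-np.cos(t),-np.sin(t),0],[-np.sin(t),np.cos(t),0],[0,0,-1.]]).T)
def rel(st,pos,R):
    R0=Ro.from_rotvec(st["tcp_rot"])
    d=R0.inv().apply(np.array(pos)-st["ee_pos"]); w=(R0.inv()*R).as_rotvec()
    print("trans",(d/.8).round(4),"rot",(w/np.radians(120)).round(4), "mm",(d*1e3).round(1),"deg",np.degrees(w).round(2))
E
python3 - <<'E'
from h import *
from rig import ctrl
p=np.load("p.npy"); s=ctrl.read_state()
rel(s,S2W(p,[[-.16,.028,.24]])[0],down(p))
i=ctrl.camera_info("wrist"); R=cv2.Rodrigues(i["rvec"])[0]; c=-R.T@i["tvec"]; print(c, "camera in tool",Ro.from_rotvec(s["tcp_rot"]).inv().apply(c-s["ee_pos"]), Ro.from_rotvec(s["tcp_rot"]).inv().apply(R[2]))
E
```

```text
trans [-0.553  -0.4893 -0.0114] rot [-0.0007 -0.0002 -0.1133] mm [-442.4 -391.4   -9.1] deg [ -0.08  -0.03 -13.59]
[0.20057657 0.62292852 0.37513044] camera in tool [ 0.07328367  0.00052118 -0.14466828] [-2.91203368e-01 -7.66701690e-04  9.56660865e-01]
```

```bash
python3 -m handwheel '[{"jaw":-1,"translation":[0,0,-0.06],"rotation":[0,0,0]},{"jaw":-1,"translation":[0,0,-0.12],"rotation":[0,0,0]},{"jaw":-1,"translation":[-0.553,-0.489,-0.12],"rotation":[0,0,-0.113]},{"jaw":-1,"translation":[-0.553,-0.489,-0.12],"rotation":[0,0,-0.113]},{"jaw":-1,"translation":[-0.553,-0.489,-0.12],"rotation":[0,0,-0.113]},{"jaw":-1,"translation":[-0.553,-0.489,-0.12],"rotation":[0,0,-0.113]},{"jaw":-1,"translation":[-0.553,-0.489,-0.12],"rotation":[0,0,-0.113]},{"jaw":-1,"translation":[-0.553,-0.489,-0.12],"rotation":[0,0,-0.113]}]' 60
python3 - <<'E'
from h import *
from rig import ctrl
p=np.load("p.npy"); s=ctrl.read_state()
rel(s,S2W(p,[[-.16,.028,.24]])[0],down(p))
E
```

```text
time: 0.95
ee_pos: [0.3906, 0.3171, 0.3271]
tcp_rot: [0.293, 3.128, -0.0]
wrist_force: [0.7, 0.2, -0.1]
width: 0.0
trans [-0.2069 -0.2963  0.1089] rot [-0.  0. -0.] mm [-165.5 -237.1   87.1] deg [-0.  0. -0.]
```

```bash
python3 -m handwheel '[{"jaw":-1,"translation":[-0.19,-0.27,0.1],"rotation":[0,0,0]},{"jaw":-1,"translation":[-0.19,-0.27,0.1],"rotation":[0,0,0]},{"jaw":-1,"translation":[-0.19,-0.27,0.1],"rotation":[0,0,0]},{"jaw":-1,"translation":[-0.19,-0.27,0.1],"rotation":[0,0,0]},{"jaw":-1,"translation":[-0.19,-0.27,0.1],"rotation":[0,0,0]},{"jaw":-1,"translation":[-0.19,-0.27,0.1],"rotation":[0,0,0]},{"jaw":-1,"translation":[-0.19,-0.27,0.1],"rotation":[0,0,0]},{"jaw":-1,"translation":[-0.19,-0.27,0.1],"rotation":[0,0,0]}]'
python3 - <<'E'
from h import *
from rig import ctrl
p=np.load("p.npy"); s=ctrl.read_state()
rel(s,S2W(p,[[-.16,.028,.24]])[0],down(p))
i=ctrl.camera_info("wrist"); im=ctrl.capture("wrist"); cv2.imwrite("pics/w1.png",im)
import pickle; pickle.dump((i,s),open("w1.pkl","wb"))
cv2.imwrite("pics/w1c.png",cv2.resize(im[130:330,200:460],None,fx=3,fy=3,interpolation=cv2.INTER_CUBIC))
E
```

```text
time: 1.75
ee_pos: [0.4994, 0.0783, 0.247]
tcp_rot: [-0.295, -3.127, -0.001]
wrist_force: [0.3, 0.4, 0.2]
width: 0.0
trans [-0.018  -0.0283  0.0087] rot [ 0.0001 -0.0005 -0.0008] mm [-14.4 -22.6   6.9] deg [ 0.01 -0.06 -0.09]
```

View pics/w1.png

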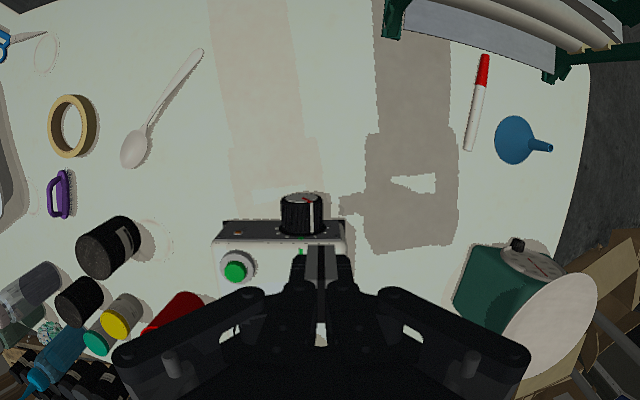

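View pics/w1c.png

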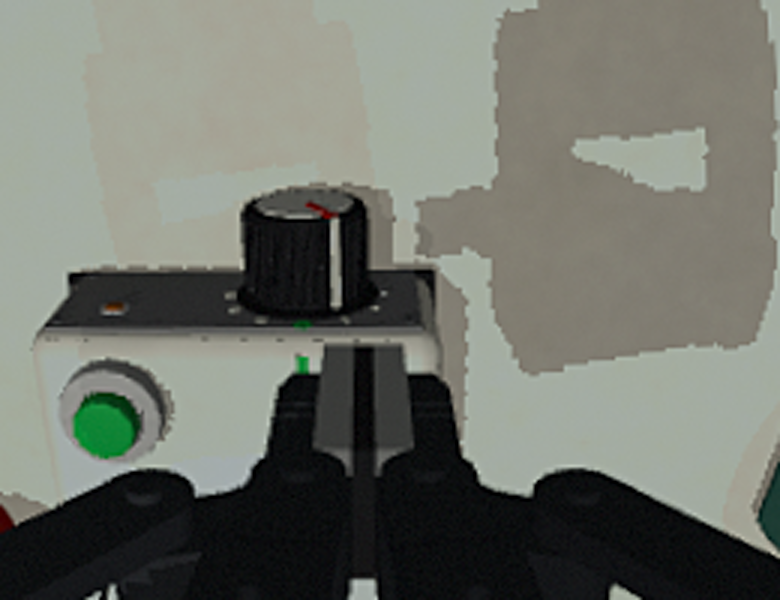

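Wrist view: knob at about (301,215) with its white line right of centre, at about 30° from straight up. The button is at (235,272). I'll refit the pose with this view added and test the pointer angle by projection.

```bash
cat >> h.py <<'E'
def fproj(i,P): return cv2.fisheye.projectPoints(np.array(P,float).reshape(-1,1,3),i["rvec"].reshape(3,1),i["tvec"].reshape(3,1),i["K"],np.zeros(4))[0].reshape(-1,2)
E
python3 - <<'E'
from h import *
from rig import ctrl
import pickle
iw,s=pickle.load(open("w1.pkl","rb"))
it,is_=ctrl.camera_info("top"),ctrl.camera_info("side")
un=lambda p,o,k=5:(np.array(p)+.5)/k-.5+np.array(o)
B=[-.082,-.045,.102]
# knob silhouette corners front: left/right ends of front circle; panel top corners
A=np.radians(np.arange(0,360,5))
def res(p):
    r=[ (fproj(iw,S2W(p,[B]))-un([106,427],[200,130],3)).ravel(),
        (proj(it,S2W(p,[B]))-un([332,420],[215,100])).ravel(),
        (proj(is_,S2W(p,[B]))-un([213,350],[270,100])).ravel()]
    kf=fproj(iw,S2W(p,np.c_[np.full(72,-.150),.028+.025*np.cos(A),.04+.025*np.sin(A)]))
    r.append([kf[:,0].min()-un([243,0],[200,130],3)[0],kf[:,0].max()-un([367,0],[200,130],3)[0]])
    g=fproj(iw,S2W(p,[[-.11,.028,.08],[-.095,.028,.08]]))
    r.append([g[0,0]-un([302,0],[200,130],3)[0]])
    gs=proj(it,S2W(p,[[-.107,.028,.08],[-.092,.028,.08]]))
    return np.concatenate([np.ravel(x) for x in r])
r=least_squares(res,[.661,-.004,-.187]); p=r.x; print(p,res(p).round(2)); np.save("p.npy",p)
print(S2W(p,np.array([[-134,28,65],[-82,-45,102]])/1e3).round(4))
im=cv2.imread("pics/w1.png")
for k,a in enumerate([30,60,90]):
    a=np.radians(a); Q=fproj(iw,S2W(p,[[x,.028+.025*np.cos(a),.04+.025*np.sin(a)] for x in(-.15,-.114)]))
    print(k,((Q-[200,130]+.5)*3-.5).round(0).tolist())
q=fproj(iw,S2W(p,[[-.11,.08,.08],[-.11,-.08,.08],[-.15,.028,.04],[-.114,.053,.04],[-.114,.003,.04]]));print(((q-[200,130]+.5)*3-.5).round(0).tolist())
print(fproj(iw,[s["ee_pos"]]))
E
```

```text
[ 0.66088115 -0.00072293 -0.16490255] [-0.32 -0.59 -0.04 -0.64  0.49 -0.37 -0.59  0.45  0.3 ]
[[ 0.5333  0.0489  0.065 ]
 [ 0.5726 -0.0317  0.102 ]]
0 [[360.0, 203.0], [362.0, 291.0]]
1 [[335.0, 210.0], [338.0, 301.0]]
2 [[301.0, 213.0], [305.0, 305.0]]
[[445.0, 327.0], [24.0, 331.0], [305.0, 196.0], [370.0, 280.0], [247.0, 283.0]]
[[320.38637404 257.12873896]]
```

```bash
python3 - <<'E'
from h import *
from rig import ctrl
p=np.load("p.npy"); s=ctrl.read_state(); print(s["ee_pos"],s["wrist_force"])
rel(s,S2W(p,[[-.136,.035,.08]])[0],down(p))
E
```

```text
[0.49938977 0.07893937 0.24739835] [ 0.50640257 -0.30931072  0.78752787]
trans [-0.046  -0.0204  0.2092] rot [ 0.0001 -0.0001 -0.0105] mm [-36.8 -16.3 167.4] deg [ 0.02 -0.01 -1.25]
```

```bash
python3 -m handwheel '[{"jaw":-1,"translation":[-0.046,-0.02,0.06],"rotation":[0,0,-0.0105]},{"jaw":-1,"translation":[-0.046,-0.02,0.12],"rotation":[0,0,-0.0105]},{"jaw":-1,"translation":[-0.046,-0.02,0.17],"rotation":[0,0,-0.0105]},{"jaw":-1,"translation":[-0.046,-0.02,0.205],"rotation":[0,0,-0.0105]},{"jaw":-1,"translation":[-0.046,-0.02,0.205],"rotation":[0,0,-0.0105]},{"jaw":-1,"translation":[-0.046,-0.02,0.205],"rotation":[0,0,-0.0105]},{"jaw":-1,"translation":[-0.046,-0.02,0.205],"rotation":[0,0,-0.0105]}]'
python3 - <<'E'
from h import *
from rig import ctrl
p=np.load("p.npy"); s=ctrl.read_state()
rel(s,S2W(p,[[-.136,.035,.065]])[0],down(p))
i=ctrl.camera_info("wrist"); im=ctrl.capture("wrist"); cv2.imwrite("pics/w2.png",cv2.resize(im[130:330,200:460],None,fx=3,fy=3,interpolation=cv2.INTER_CUBIC))
im=ctrl.capture("side"); cv2.imwrite("pics/s2.png",cv2.resize(im[100:220,230:400],None,fx=4,fy=4,interpolation=cv2.INTER_CUBIC))
s=ctrl.read_state();print(s["ee_pos"],s["wrist_force"])
E
```

```text
time: 2.5
ee_pos: [0.5347, 0.0563, 0.0861]
tcp_rot: [0.257, 3.126, -0.0]
wrist_force: [0.5, -0.9, 0.2]
width: 0.0
trans [ 0.0029 -0.0007  0.0264] rot [0.0002 0.0024 0.0004] mm [ 2.3 -0.6 21.1] deg [0.02 0.29 0.05]
[0.53455484 0.05604496 0.0859295 ] [ 1.0703136  -0.55236458 -0.58745079]
```

View pics/w2.png

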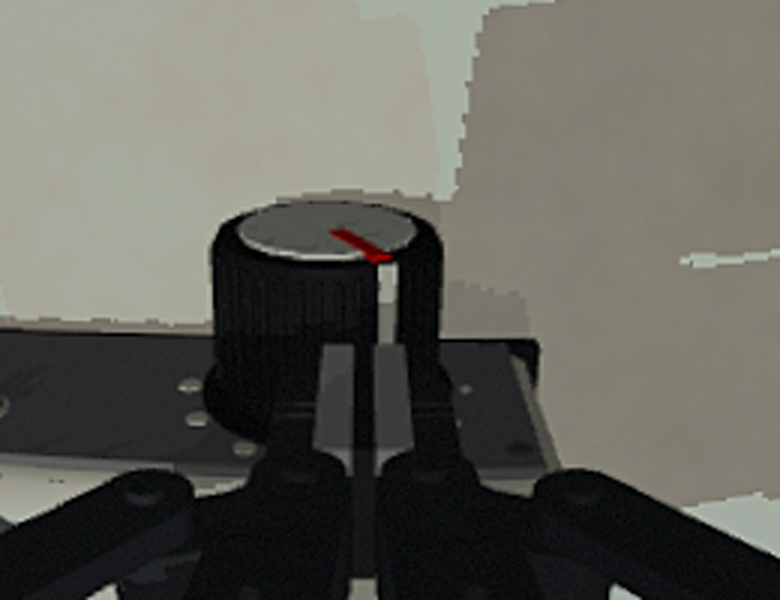

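View pics/s2.png

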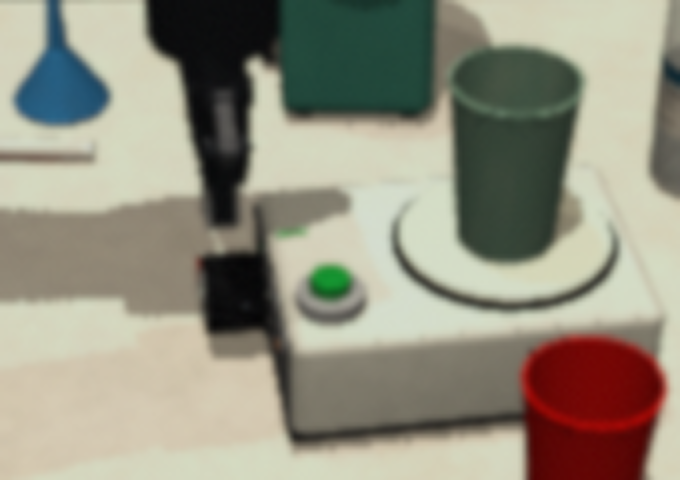

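The pointer is one click short of green, and the fingertip sits above the knob, left of its centre. I'll descend to contact.

```bash
python3 -m handwheel '[{"jaw":-1,"translation":[0.003,-0.001,0.012],"rotation":[0,0.002,0]},{"jaw":-1,"translation":[0.003,-0.001,0.02],"rotation":[0,0.002,0]},{"jaw":-1,"translation":[0.003,-0.001,0.024],"rotation":[0,0.002,0]},{"jaw":-1,"translation":[0.003,-0.001,0.024],"rotation":[0,0.002,0]},{"jaw":-1,"translation":[0.003,-0.001,0.024],"rotation":[0,0.002,0]}]'
python3 -m handwheel '[{"jaw":-1,"translation":[0,0,0.002],"rotation":[0,0,0]},{"jaw":-1,"translation":[0,0,0.002],"rotation":[0,0,0]}]'
```

```text
time: 3.1
ee_pos: [0.5298, 0.0556, 0.0647]
tcp_rot: [-0.259, -3.124, -0.001]
wrist_force: [-5.2, 0.3, 9.9]
width: -0.001
time: 3.3
ee_pos: [0.5299, 0.0557, 0.0644]
tcp_rot: [-0.258, -3.124, -0.001]
wrist_force: [-11.2, 1.1, 18.8]
width: 0.002
```

```bash
python3 -m handwheel '[{"jaw":-1,"translation":[0.001,0,-0.0015],"rotation":[0,0,0]},{"jaw":-1,"translation":[0.001,0,-0.0015],"rotation":[0,0,0]}]'
```

```text
time: 3.5
ee_pos: [0.5297, 0.0556, 0.0647]
tcp_rot: [-0.259, -3.127, -0.0]
wrist_force: [-4.0, -0.1, 9.6]
width: -0.002
```

```bash
python3 -m handwheel '[{"jaw":-1,"translation":[0,-0.002,0.0004],"rotation":[0,0,0]},{"jaw":-1,"translation":[0,-0.004,0.0004],"rotation":[0,0,0]},{"jaw":-1,"translation":[0,-0.006,0.0004],"rotation":[0,0,0]},{"jaw":-1,"translation":[0,-0.008,0.0004],"rotation":[0,0,0]}]'
python3 -m handwheel '[{"jaw":-1,"translation":[0,-0.002,0],"rotation":[0,0,0]},{"jaw":-1,"translation":[0,-0.004,0],"rotation":[0,0,0]},{"jaw":-1,"translation":[0,-0.006,0],"rotation":[0,0,0]},{"jaw":-1,"translation":[0,-0.007,0],"rotation":[0,0,0]},{"jaw":-1,"translation":[0,-0.007,0],"rotation":[0,0,0]}]'
python3 - <<'E'
from h import *
from rig import ctrl
s=ctrl.read_state(); print(s["ee_pos"],s["wrist_force"])
im=ctrl.capture("wrist"); cv2.imwrite("pics/w3.png",cv2.resize(im[130:330,200:460],None,fx=3,fy=3,interpolation=cv2.INTER_CUBIC))
E
```

```text
time: 3.9
ee_pos: [0.5287, 0.0497, 0.0647]
tcp_rot: [-0.259, -3.126, -0.002]
wrist_force: [-4.0, 2.6, 12.6]
width: -0.002
time: 4.4
ee_pos: [0.5277, 0.0433, 0.0646]
tcp_rot: [-0.258, -3.126, 0.001]
wrist_force: [-5.1, -1.3, 12.6]
width: 0.002
[0.52768444 0.04329354 0.0646208 ] [-5.12233111 -1.3453587  12.57771474]
```

View pics/w3.png

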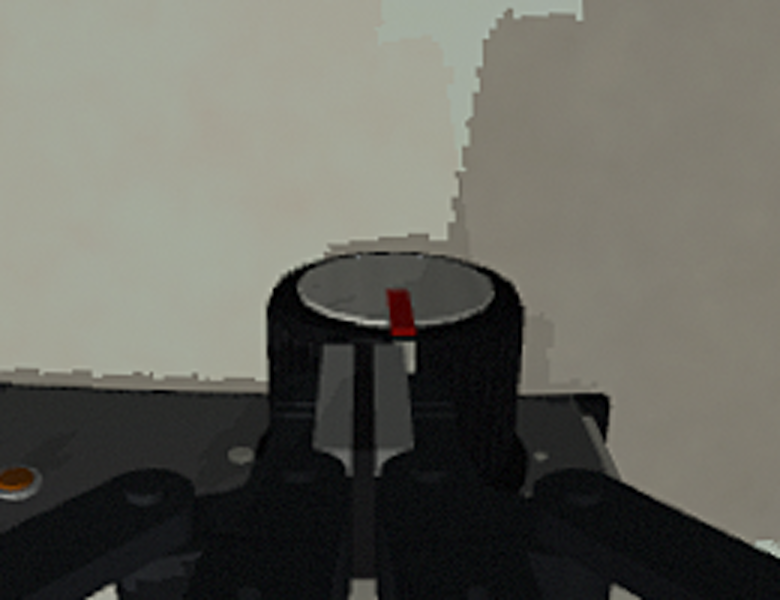

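The pointer is almost upright, and the side force has reversed, so the detent is pulling it in. I'll lift off and check.

```bash
python3 -m handwheel '[{"jaw":-1,"translation":[0,0,-0.01],"rotation":[0,0,0]},{"jaw":-1,"translation":[0,0,-0.06],"rotation":[0,0,0]},{"jaw":-1,"translation":[0,0,-0.12],"rotation":[0,0,0]},{"jaw":-1,"translation":[0.03,0,-0.15],"rotation":[0,0,0]},{"jaw":-1,"translation":[0.03,0,-0.15],"rotation":[0,0,0]},{"jaw":-1,"translation":[0.03,0,-0.15],"rotation":[0,0,0]},{"jaw":-1,"translation":[0.03,0,-0.15],"rotation":[0,0,0]}]'
python3 - <<'E'
from h import *
from rig import ctrl
p=np.load("p.npy"); s=ctrl.read_state(); print(s["wrist_force"])
iw=ctrl.camera_info("wrist"); im=ctrl.capture("wrist"); cv2.imwrite("pics/w4.png",cv2.resize(im[130:330,200:460],None,fx=3,fy=3,interpolation=cv2.INTER_CUBIC))
for a in [60,90,120]:
    a=np.radians(a); Q=fproj(iw,S2W(p,[[x,.028+.025*np.cos(a),.04+.025*np.sin(a)] for x in(-.15,-.114)]))
    print(((Q-[200,130]+.5)*3-.5).round(0).tolist())
print(((fproj(iw,S2W(p,[[-.082,-.045,.102]]))-[200,130]+.5)*3-.5).round(0))
rel(s,S2W(p,[[-.082,-.045,.13]])[0],down(p))
E
```

```text
time: 5.15
ee_pos: [0.5036, 0.0477, 0.1817]
tcp_rot: [-0.259, -3.124, -0.001]
wrist_force: [0.6, -0.4, -0.5]
width: 0.003
[ 0.58746006 -0.36965505 -0.46262721]Traceback (most recent call last):
  File "<stdin>", line 6, in <module>
  File "h.py", line 16, in fproj
    def fproj(i,P): return cv2.fisheye.projectPoints(np.array(P,float).reshape(-1,1,3),i["rvec"].reshape(3,1),i["tvec"].reshape(3,1),i["K"],np.zeros(4))[0].reshape(-1,2)
                           ~~~~~~~~~~~~~~~~~~~~~~~~~^^^^^^^^^^^^^^^^^^^^^^^^^^^^^^^^^^^^^^^^^^^^^^^^^^^^^^^^^^^^^^^^^^^^^^^^^^^^^^^^^^^^^^^^^^^^^^^^^^^^
cv2.error: OpenCV(4.12.0) /io/opencv/modules/calib3d/src/fisheye.cpp:83: error: (-215:Assertion failed) _tvec.getMat().isContinuous() && _rvec.getMat().isContinuous() in function 'projectPoints'
```

View pics/w4.png

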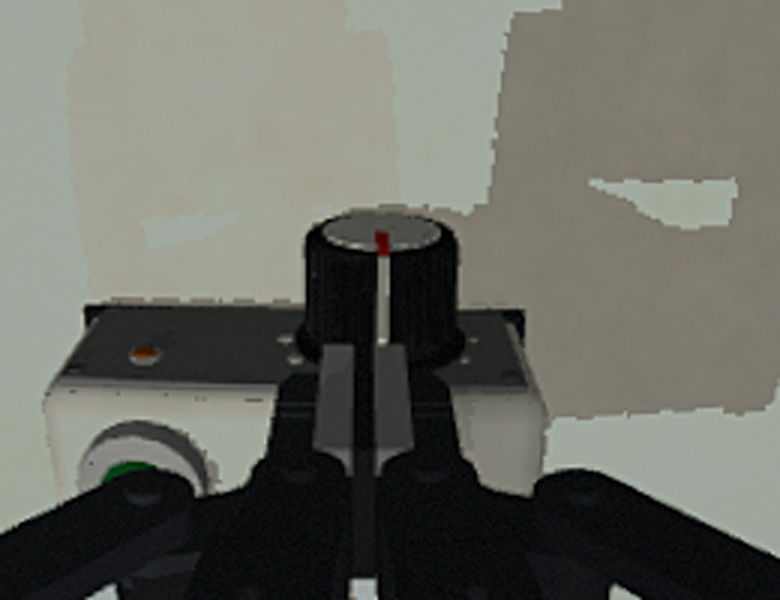

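The white line is at (384,300), midway between the rim edges at 307 and 459, so it has snapped in at the top. Next is the button.

```bash
sed -i 's/i\["rvec"\].reshape(3,1),i\["tvec"\].reshape(3,1)/np.array(i["rvec"]).reshape(3,1).copy(),np.array(i["tvec"]).reshape(3,1).copy()/' h.py
python3 - <<'E'
from h import *
from rig import ctrl
p=np.load("p.npy"); s=ctrl.read_state(); print(s["ee_pos"])
iw=ctrl.camera_info("wrist")
for a in [80,90,100]:
    a=np.radians(a); Q=fproj(iw,S2W(p,[[x,.028+.025*np.cos(a),.04+.025*np.sin(a)] for x in(-.15,-.12)]))
    print(((Q-[200,130]+.5)*3-.5).round(0).tolist())
rel(s,S2W(p,[[-.082,-.045,.13]])[0],down(p))
E
```

```text
[0.50361753 0.04761771 0.18156576]
[[398.0, 246.0], [397.0, 339.0]]
[[384.0, 247.0], [383.0, 339.0]]
[[369.0, 246.0], [369.0, 339.0]]
trans [-0.1018 -0.0835  0.0637] rot [-0.0001 -0.0036 -0.0002] mm [-81.5 -66.8  51. ] deg [-0.01 -0.43 -0.02]
```

```bash
python3 -m handwheel '[{"jaw":-1,"translation":[-0.051,-0.042,0],"rotation":[0,-0.003,0]},{"jaw":-1,"translation":[-0.102,-0.0835,0.01],"rotation":[0,-0.003,0]},{"jaw":-1,"translation":[-0.102,-0.0835,0.04],"rotation":[0,-0.003,0]},{"jaw":-1,"translation":[-0.102,-0.0835,0.07],"rotation":[0,-0.003,0]},{"jaw":-1,"translation":[-0.102,-0.0835,0.07],"rotation":[0,-0.003,0]},{"jaw":-1,"translation":[-0.102,-0.0835,0.07],"rotation":[0,-0.003,0]},{"jaw":-1,"translation":[-0.102,-0.0835,0.07],"rotation":[0,-0.003,0]}]'
python3 - <<'E'
from h import *
from rig import ctrl
p=np.load("p.npy"); s=ctrl.read_state(); print(s["wrist_force"])
rel(s,S2W(p,[[-.082,-.045,.102]])[0],down(p))
for n,(y0,y1,x0,x1) in {"side":(120,240,250,400),"top":(130,230,220,340)}.items():
    cv2.imwrite(f"pics/{n}5.png",cv2.resize(ctrl.capture(n)[y0:y1,x0:x1],None,fx=5,fy=5,interpolation=cv2.INTER_CUBIC))
E
```

```text
time: 5.9
ee_pos: [0.5743, -0.0316, 0.1281]
tcp_rot: [0.258, 3.127, -0.001]
wrist_force: [-0.2, 0.6, -0.0]
width: -0.002
[-0.19609117  0.60195994 -0.02370852]
trans [ 0.0021 -0.0005  0.0326] rot [-0.0001  0.0017  0.0001] mm [ 1.7 -0.4 26.1] deg [-0.01  0.2   0.01]
```

View pics/side5.png

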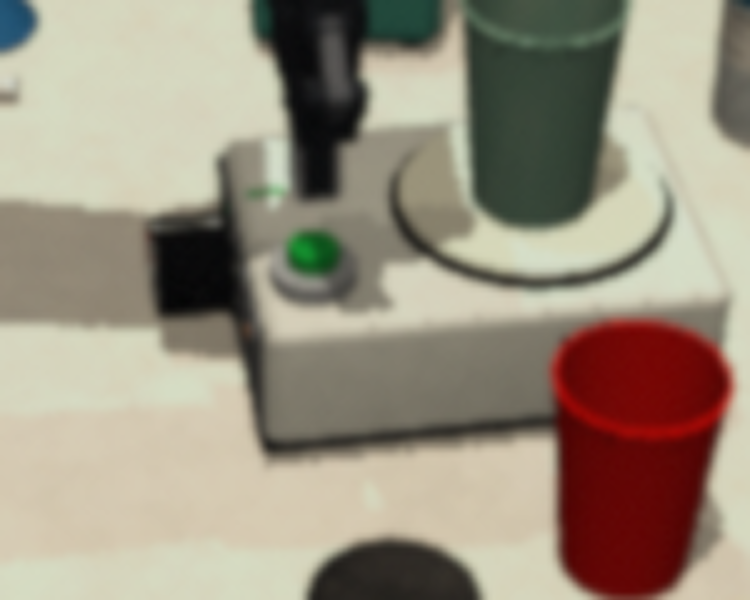

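View pics/top5.png

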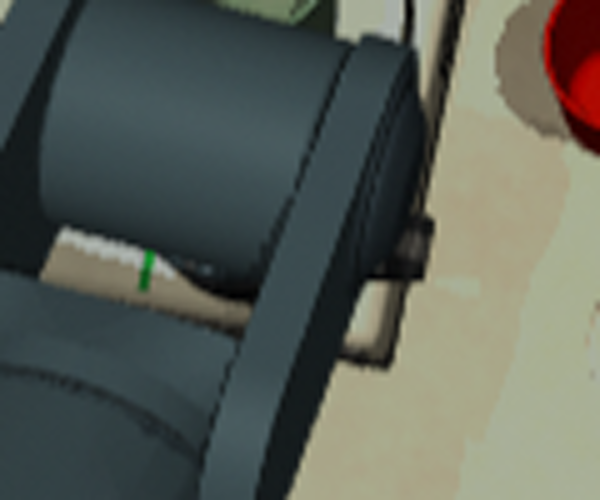

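```bash
python3 -m handwheel '[{"jaw":-1,"translation":[0.002,0,0.012],"rotation":[0,0.0015,0]},{"jaw":-1,"translation":[0.002,0,0.022],"rotation":[0,0.0015,0]},{"jaw":-1,"translation":[0.002,0,0.03],"rotation":[0,0.0015,0]},{"jaw":-1,"translation":[0.002,0,0.034],"rotation":[0,0.0015,0]},{"jaw":-1,"translation":[0.002,0,0.034],"rotation":[0,0.0015,0]}]'
python3 -m handwheel '[{"jaw":-1,"translation":[0,0,0.003],"rotation":[0,0,0]},{"jaw":-1,"translation":[0,0,0.005],"rotation":[0,0,0]},{"jaw":-1,"translation":[0,0,0.005],"rotation":[0,0,0]}]'
python3 -m handwheel '[{"jaw":-1,"translation":[0,0,0.002],"rotation":[0,0,0]},{"jaw":-1,"translation":[0,0,0.003],"rotation":[0,0,0]},{"jaw":-1,"translation":[0,0,0.003],"rotation":[0,0,0]}]'
```

```text
time: 6.5
ee_pos: [0.5716, -0.0312, 0.0994]
tcp_rot: [-0.259, -3.128, -0.001]
wrist_force: [-1.7, 1.7, 2.5]
width: -0.0
time: 6.8
ee_pos: [0.5722, -0.0314, 0.0962]
tcp_rot: [-0.259, -3.13, -0.0]
wrist_force: [-2.4, 0.4, 5.0]
width: 0.001
time: 7.1
ee_pos: [0.5723, -0.0314, 0.0958]
tcp_rot: [-0.258, -3.129, 0.0]
wrist_force: [-8.0, 2.9, 16.5]
width: -0.0
```

It bottomed out at z ≈ 96 mm, which is the 102 minus 6 mm expected, and the force rose to 16 N. Releasing now.

```bash
python3 -m handwheel '[{"jaw":-1,"translation":[0,0,-0.01],"rotation":[0,0,0]},{"jaw":-1,"translation":[0,0,-0.05],"rotation":[0,0,0]},{"jaw":-1,"translation":[0,0,-0.11],"rotation":[0,0,0]},{"jaw":-1,"translation":[0.06,0.05,-0.16],"rotation":[0,0,0]},{"jaw":-1,"translation":[0.12,0.08,-0.16],"rotation":[0,0,0]},{"jaw":-1,"translation":[0.12,0.08,-0.16],"rotation":[0,0,0]},{"jaw":-1,"translation":[0.12,0.08,-0.16],"rotation":[0,0,0]},{"jaw":-1,"translation":[0.12,0.08,-0.16],"rotation":[0,0,0]}]'
python3 - <<'E'
from h import *
from rig import ctrl
p=np.load("p.npy"); s=ctrl.read_state(); print(s["wrist_force"])
iw=ctrl.camera_info("wrist");
im=ctrl.capture("wrist"); cv2.imwrite("pics/w6.png",cv2.resize(im[130:330,200:460],None,fx=3,fy=3,interpolation=cv2.INTER_CUBIC))
Q=fproj(iw,S2W(p,[[-.15,.028,.065],[-.12,.028,.065],[-.082,-.045,.102],[-.082,-.045,.096]])); print(((Q-[200,130]+.5)*3-.5).round(0).tolist())
cv2.imwrite("pics/side6.png",cv2.resize(ctrl.capture("side")[90:240,250:420],None,fx=4,fy=4,interpolation=cv2.INTER_CUBIC))
E
```

```text
time: 7.9
ee_pos: [0.4883, 0.0475, 0.2217]
tcp_rot: [0.258, 3.131, -0.0]
wrist_force: [-0.4, -0.5, -0.1]
width: 0.002
[-0.40758076 -0.49843424 -0.13775664]
[[389.0, 249.0], [388.0, 329.0], [173.0, 473.0], [176.0, 464.0]]
```

View pics/w6.png

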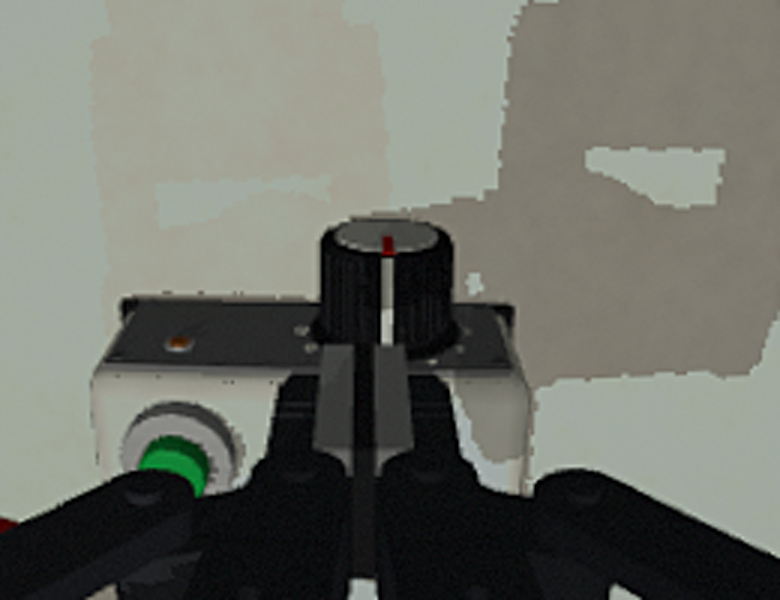

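View pics/side6.png

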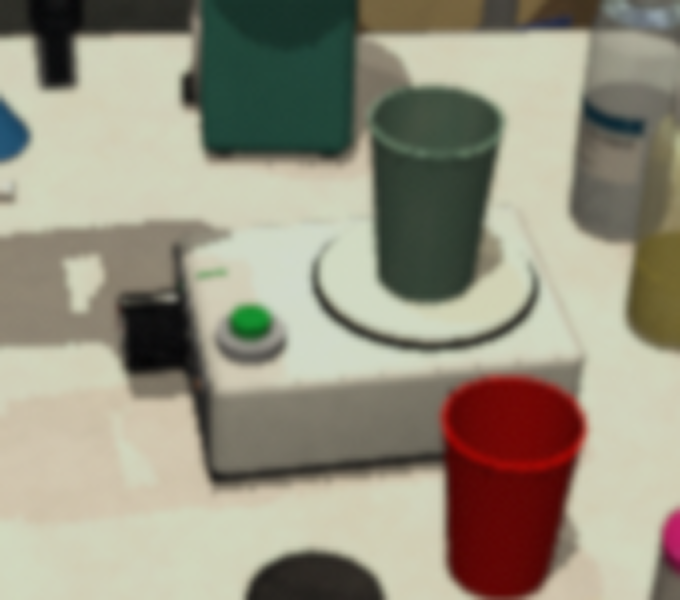

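```bash
python3 - <<'E'
from rig import ctrl
print(ctrl.read_state()["time"]); print(ctrl.hand_in())
E
```

```text
8.0
the job is handed in; nothing more can be done
None
```

The speed knob is clicked in at the green dot and the start button was pressed all the way in and released, in that order. I handed the job in at 8.0 s; no verdict is reported, so the checks below are my own.

- **Knob:** It started one click short of green. One sideways stroke with the shut fingertip, at about 10–13 N, turned it one click. After I lifted off, the white line sat on the projected straight-up position to within a pixel or two of the enlarged picture, both before and after the button press.
- **Button:** The fingertip stopped at z = 95.8–96.2 mm, where 96 mm is fully pressed, and the force rose from 5 to 16 N against the stop. Afterwards the button was seen standing proud again.
- **Beaker and surroundings:** The green beaker looked unmoved in the last side view, and so did the red look-alike. The last pictures were cropped to the stirrer, so I did not check the jars, tape and brush again; the arm did not work near them.
- **Robot:** It ended clear of everything, with the wrist force under 1 N.
- **Disagreements:** My first two-camera fit of the stirrer was off by 0.02 rad in yaw and about 3 mm in position. I corrected it with the wrist camera before touching anything. The small orange lamp on the panel looked the same before and after, and I could not see any sign of stirring in the pictures.

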